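# Weigh a frozen patty with the turner

## Robot

A 7-joint arm with a two-finger parallel gripper is mounted at the origin on the work surface. World frame = base frame: x ahead of the robot, y to its left, z up, the work surface at z = 0. Lengths are in m, angles in rad, forces in N, time in s.
With the tool pointing down it reaches from about 0.425 to 0.95 m from the base axis. Payload 4.7 kg.
Tool frame: the origin (TCP) lies between the finger pads; the fingertips stand manip.finger_overhang ahead of it and the grasp point (between the pads) lies 11 mm behind it (manip.finger_overhang is the distance from the TCP to the fingertips, in m); z points along the fingers, y is the line along which they close (so a half turn about z gives the same grasp; the last joint's range is limited). The gripper opens to 85 mm and grips with 20 to 120 N. Pads are 22 mm wide; open, the fingers measure 114 mm over their backs; the gripper's body (76 mm by 85 mm) begins 54 mm behind the grasp point. The pads swing forward as they close: fully open they stand 13 mm farther back than shut.
Start: joints at [-1.224, 0.469, -0.049, 1.532, 0.024, 1.141, -0.082], TCP at [0.248, 0.628, 0.239] pointing down, gripper open.
Joint ranges: [-2.59, 2.59], [-0.33, 1.99], [-1.39, 1.29], [0.1, 2.45], [-1.04, 4.18], [0.21, 1.99], [-2.66, 2.66]. Speed limits (rad/s): [2.57, 2.57, 3.14, 3.14, 3.14, 3.14, 3.14].

## Interface

Orientations are given as a rotation vector (axis times angle).
In Python, from cell import manip gives the robot as it stands.
- The arm moves only by the tool send_rows, never from a script. Its argument "moves" is a list of rows, each a list of 3 entries, a list of its own where there are three numbers: the shift along the world's x, y, z in mm, then the turn, a rotation vector about the world's x, y, z in rad, then the finger opening in mm, from 0 to 85.4. A call has 1 to 20 rows; each row shifts and turns the commanded pose from where the row before left it; what a row does not reach is not made up. A row lasts 1/12 s, in which the tool goes at most 41.7 mm and 7.16 degrees, less where a joint would pass 70% of its speed; a pose out of reach is approached as far as the arm can. A call is refused whole if a number of a shift passes 41.7 or a number of a turn 0.125, either way. A call with a gripper value outside its range is refused whole. The fingers move at their own pace and stop on an object; "force" is the grip in N (left out, the last holds). Time passes only in rows, so rows that do not move let the fingers close. It gives the time, the measured TCP pose, the force, the opening and the grip force at its end, in the units of the state.
- manip.get_state(): the state, without advancing time (a new reading comes with each control period).
- manip.get_image(name): name is "scene" or "top" or "wrist"; returns the picture (420x560x3 uint8, red, green, blue); there is no depth.
- manip.camera_info(name): a dict with "vertical_fov" (degrees; the focal length in pixels is half the picture's height over the tangent of half this angle, whatever the lens; pixels are square), "cx", "cy" (the principal point, pixels), "k1" (the pictures are not rectified: a ray, as slopes to the right and down, at radius r is drawn at 1 + k1 r^2 times it, then the intrinsics apply), "view" (4x4, takes a point from world to camera coordinates). Camera axes: x right, y down, z forward; pixel columns grow to the right and rows downward; lengths in m; the calibration is good to about 2 mm. A picture is of the moment at which its call begins: read the wrist's pose just before it. camera_info takes no time and is no camera call; for the wrist camera it gives the pose at the moment of the call.
- manip.close_job(): hands the job in; it is judged then, once.
Trained networks look in the newest picture that a camera, given by its name, has taken for a name from the list of things; names that differ only in an ending like _2 or _b are one class to them, and where a whole thing is asked for, a point or a joint stands for the part that bears it (a point fixed in the world has none). Each returns a list of dicts, best first, with "conf" (0 to 1); they miss things now and then, are a little off and sometimes report something else, mostly with a low value. They report only what shows in the picture. A call takes as long as a camera call. They do not tell look-alikes from the thing itself.
- manip.masks_of(query, camera): "pixels" (420x560 bool, what is visible of it) and "bbox" ([left, top, right, bottom] in pixels, round what is visible of it).
The state is a dict: "t": time; "joint_pos": joint angles; "joint_velocities": joint speeds; "joint_torque": joint torques, N m; "eef_pos": TCP position; "ee_rot": TCP orientation; "wrist_force": force on the tool from outside, world axes, zero at the start; "torque": the same for the moment, N m; "finger_gap": finger opening in m; "gripper_force": force on a finger pad.
Only numpy, scipy, OpenCV 4.12 (cv2) and the standard library are available. Lean on these libraries where they do the work, as an engineer would, in place of code of your own. Each camera call takes 0.05 s, during which the arm holds its last target. There are 200 camera calls.

## Task

Draw the turner out from under the low shelf and lay it down flat on the counter with its whole handle clear of the shelf, let go, and take it again by its black handle. With its blade lift the frozen patty off the chopping board (never touch the patty with the gripper, never drop it) and set it gently, right side up, in the middle of the scale's platform. Then press the scale's print key fully down and let it come up, leaving the turner lying flat on the counter and the other things where they are.

Things in the scene. Friction and masses are not known exactly. Their poses are not given: they have to be found in the camera images.
- turner: flat turner (spatula), 200 g, lying level. Origin: centre of the blade's underside; +x to the blade's tip, z up. Blade: slippery dark steel (friction 0.2), 100 (x) x 85 x 2 mm. A neck 16 mm wide slopes up from x = -50 to the shank at x = -95 mm. Starts with its handle under the shelf, blade and shank out in front; centre of mass near x = -78 mm, 20 mm up
- turner_shank (a point): point on the axis of the turner's level steel shank (local x = -95 to -160 mm, 14 mm wide, 12 mm high), at x = -110 mm, 55 mm above the blade's underside; the place to hold it while the handle is out of reach
- turner_handle (a point): point on the axis of the turner's black plastic handle (local x = -160 to -285 mm, 18 mm wide, 22 mm high), at x = -200 mm, 55 mm above the blade's underside
- turner_end (a point): rear end of the turner's handle, local x = -285 mm, 55 mm above the blade's underside; a foot 12 x 18 mm there reaches down to the level of the blade's underside, so that the turner lies level
- patty: frozen burger patty, a rigid brown disc 100 mm across and 13 mm thick, lower edge bevelled 5 mm, about 95 g; origin at the centre of its underside, z up
- board: white chopping board, fixed, 240 (x) x 300 (y) mm, top 15 mm above the counter; an upstand 14 mm thick stands along the whole of its -y end, its top 40 mm above the counter and its inner face at local y = -136 mm: things can be pushed against it. Origin: centre of the underside
- shelf: low steel shelf, fixed, 200 (x, depth) x 320 (y) mm, on four 18 mm posts at local x = +-90, y = +-150 mm; underside of the board 110 mm above the counter, bins on top up to 175 mm. Its open front is the local -x side (x = -100 mm). Origin: centre of its footprint, on the counter
- platform (a point): centre of the top of the scale's square steel weighing platform, 200 x 200 mm, 60 mm above the counter, fixed (it does not sink); axes along its sides, local -x towards the panel with the key
- print_key_top (a point): centre of the top of the scale's round print key, 32 mm across, on the low panel at the scale's front, 130 mm towards -x and 55 mm towards -y of the platform's centre in the platform's axes; top 48 mm above the counter, pressed straight down. Grey collar 48 mm across round it, its top 6 mm lower than the key's
- print_key (a joint): travel of the print key: 0 released, 0.006 m fully down; springs back by itself, about 5 N at full travel
- ramekin: bystander: small white ceramic bowl, 72 mm across, 38 mm tall; origin at the centre of its underside
- shaker: bystander: steel shaker, 52 mm across, 95 mm tall; origin at the centre of its underside
- sauce: bystander: grey bottle, 60 mm across, 170 mm tall; origin at the centre of its underside
- jar: bystander: glass jar with steel cap, 76 mm across, 110 mm tall; origin at the centre of its underside
- weight: bystander: steel check weight, a cylinder 44 mm across, 35 mm tall; origin at the centre of its underside
There are look-alikes about, which are no part of the job. There is more than one size of the patty; the one meant has the size given above.

How it is judged:
On the way, in this order (a step that is already met when the one before it is completed fails the run):
1. the turner lies flat on the counter, let go, its handle clear of the shelf (height (world z) of turner below 0.008 m and angle between turner's own z axis and vertical below 0.1 rad and linear speed of turner below 0.02 m/s and contact force between the fingers and turner below 0.05 N and (x of turner_end in the frame of shelf below -0.1 m or y of turner_end in the frame of shelf above 0.16 m or y of turner_end in the frame of shelf below -0.16 m)), for 0.2 s.
2. the patty is up on the turner's blade, more than 20 mm above the board, the turner held by its black handle (height (world z) of patty above 0.035 m and contact force between turner and patty above 0.2 N and contact force between patty and board below 0.05 N and x of the grasp point in the frame of turner below -0.145 m and contact force between the fingers and turner above 1 N), for 0.3 s.
3. the patty lies flat on the scale's platform, its centre within 50 mm of the platform's centre, free of the turner (horizontal distance between patty and platform below 0.05 m and z of patty in the frame of platform between -0.004 and 0.004 m and angle between patty's own z axis and vertical below 0.1 rad and linear speed of patty below 0.02 m/s and contact force between turner and patty below 0.05 N), for 0.2 s.
4. the print key is fully down (value of joint print_key above 0.005 m), for 0.05 s.
At the end, for the whole second after the job is handed in: The patty rests flat (within 0.1 rad) and right on the scale's platform, its centre within 50 mm of the platform's centre, free of the turner; the turner lies flat on the counter, let go and at rest; the print key is up again (less than 1 mm down) (all of step 3 and height (world z) of turner below 0.008 m and angle between turner's own z axis and vertical below 0.1 rad and linear speed of turner below 0.02 m/s and contact force between the fingers and turner below 0.05 N and value of joint print_key below 0.001 m); the robot touches nothing.
It fails at once if the gripper touches the patty (contact force between the fingers and patty above 0.3 N).
It fails at once if the patty is dropped (falls freely, faster than 0.65 m/s) (contact force between patty and anything else below 0.01 N and linear speed of patty above 0.65 m/s).
It fails at once if the patty is turned over or stood on edge (tilted more than 1 rad) (angle between patty's own z axis and vertical above 1 rad).
It fails at once if the print key is pressed before the patty lies on the platform (centre within 60 mm of its centre) (value of joint print_key above 0.004 m and horizontal distance between patty and platform above 0.06 m).
It fails at once if another thing on the counter is moved more than 40 mm (distance of any of ramekin, shaker, sauce, jar, weight from where it was at the start of the episode above 0.04 m).
It also fails if it takes over 72 s, if anything falls off the work surface, if the arm or the gripper's body presses on something with over 40 N, if the wrist force passes 120 N, or if a joint passes its speed limit or range.

## Working session

There is one attempt and no reset: what is moved stays moved. The work goes in short steps, Python scripts to look and compute and a tool call to move; the robot and the scene stay as the last step left them, time stands still between calls to the robot, and variables do not carry over. Pictures are saved under pics/ and viewed, at most 10 in all, crops included, and the job is handed in when it is done.

Besides the shell and the picture viewer there is one more tool, called as name(argument=value, ...) on one line, values as JSON. send_rows: Moves the arm, as the interface text tells. Its arguments: {"type":"object","properties":{"moves":{"type":"array","items":{"type":"array"}},"force":{"type":"number"}},"required":["moves"]}

```bash
ls; mkdir -p pics; cat > h.py <<'E'
import numpy as np, cv2
from cell import manip
from scipy.spatial.transform import Rotation as R
def K(c):
    i=manip.camera_info(c); f=210/np.tan(np.radians(i["vertical_fov"])/2)
    return np.array([[f,0,i["cx"]],[0,f,i["cy"]],[0,0,1.]]), np.array([i["k1"],0,0,0,0.]), np.array(i["view"])
def unproj(c,uv,z,cal=None):
    k,d,V=cal or K(c); uv=np.atleast_2d(np.array(uv,float))
    p=cv2.undistortPoints(uv[:,None],k,d)[:,0]; r=np.c_[p,np.ones(len(p))]@V[:3,:3]
    o=-V[:3,:3].T@V[:3,3]; return o+r*((z-o[2])/r[:,2])[:,None]
def proj(c,P,cal=None):
    k,d,V=cal or K(c); P=np.atleast_2d(np.array(P,float))
    return cv2.projectPoints(P[:,None],cv2.Rodrigues(V[:3,:3])[0],V[:3,3],k,d)[0][:,0]
def img(c,fn=None):
    im=np.array(manip.get_image(c))[:,:,::-1].copy()
    if fn: cv2.imwrite("pics/"+fn,im)
    return im
E
python3 - <<'E'
from h import *
a=img("top");b=img("scene")
cv2.imwrite("pics/a.png",cv2.resize(a,(800,600)));cv2.imwrite("pics/b.png",cv2.resize(b,(800,600)))
for c in("top","scene"):
    k,d,V=K(c);print(c,k[0,0],d[0],-V[:3,:3].T@V[:3,3],V[2,:3])
print(manip.finger_overhang, manip.get_state())
for q in "turner patty board shelf platform print_key_top ramekin shaker sauce jar weight".split():
    try:
        for m in manip.masks_of(q,"top")[:4]:
            ys,xs=np.nonzero(m["pixels"]); print(q,round(m["conf"],2),np.round(m["bbox"]),xs.mean().round(1),ys.mean().round(1),len(xs),unproj("top",[xs.mean(),ys.mean()],0.02).round(3)[0,:2])
    except Exception as e: print(q,e)
E
```

```text
pics
top 523.3447202596061 0.017419394325673066 [ 0.39038282 -0.05823518  1.61948872] [ 0.06506164  0.0033876  -0.9978755 ]
scene 430.8439626430948 -0.058533314499546636 [1.1067024  0.67520851 0.85751683] [-0.51052976 -0.57661485 -0.63786729]
0.008 {'t': 0.1, 'joint_pos': array([-1.22389601,  0.46934955, -0.04861193,  1.53359263,  0.02406143,
        1.14098903, -0.08227661]), 'joint_velocities': array([-0.00122397, -0.001465  ,  0.00049729, -0.00235047, -0.00092951,
       -0.00223676,  0.00043902]), 'joint_torque': array([ 1.05357816e-03, -5.11517394e+01, -4.66478826e-02, -2.38391608e+01,
        1.08238903e-02,  4.36609669e-03,  4.55730387e-06]), 'eef_pos': array([0.24751413, 0.62742536, 0.23836628]), 'ee_rot': array([-5.86700252e-01, -3.08600644e+00,  2.71348768e-03]), 'wrist_force': array([-0.0256056 ,  0.08809211, -0.08173423]), 'torque': array([-0.02026905, -0.04522335,  0.02785463]), 'gripper_force': 0.0, 'finger_gap': 0.08537667833575208}
patty 0.84 [384. 196. 413. 225.] 397.9 208.7 843 [ 0.475 -0.415]
patty 0.76 [406. 247. 453. 294.] 430.0 269.8 1856 [ 0.291 -0.512]
patty 0.71 [335. 286. 386. 335.] 360.0 311.8 1794 [ 0.162 -0.301]
board 0.67 [330. 152. 435. 233.] 382.5 192.6 6842 [ 0.524 -0.368]
shelf 0.87 [209.  50. 324. 146.] 267.6 96.2 8037 [ 0.818 -0.011]
platform 0.79 [ 85. 148. 166. 244.] 123.4 196.1 6200 [0.5   0.425]
ramekin 0.56 [305. 150. 329. 174.] 316.3 163.6 446 [ 0.61  -0.165]
shaker 0.73 [339. 258. 361. 278.] 350.0 268.8 313 [ 0.29  -0.271]
sauce 0.66 [129. 115. 160. 139.] 144.2 126.8 495 [0.716 0.368]
sauce 0.32 [235. 133. 272. 211.] 253.9 185.6 1106 [0.539 0.026]
jar 0.95 [340. 104. 368. 134.] 354.8 116.4 644 [ 0.759 -0.282]
weight 0.71 [208.  51. 325. 149.] 267.6 96.3 8096 [ 0.818 -0.011]
weight 0.57 [174. 172. 193. 188.] 180.7 177.0 187 [0.562 0.251]
```

View pics/a.png

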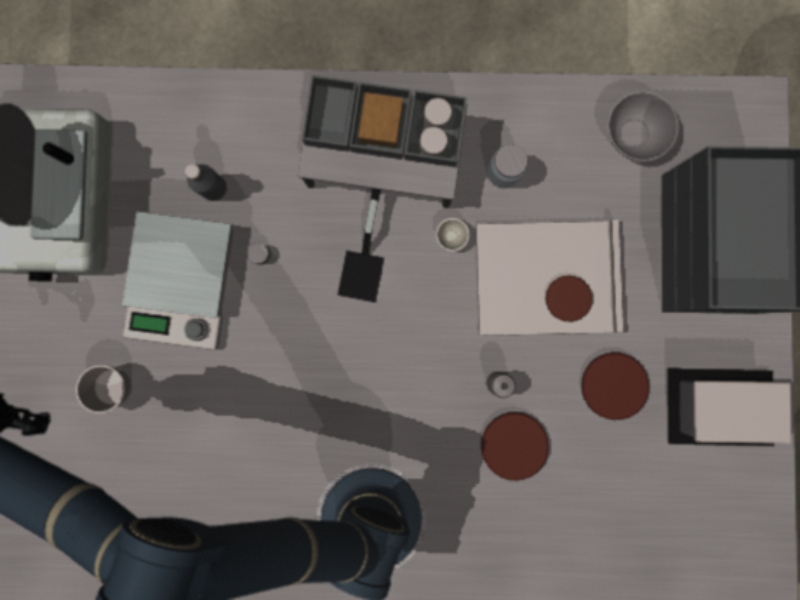

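View pics/b.png

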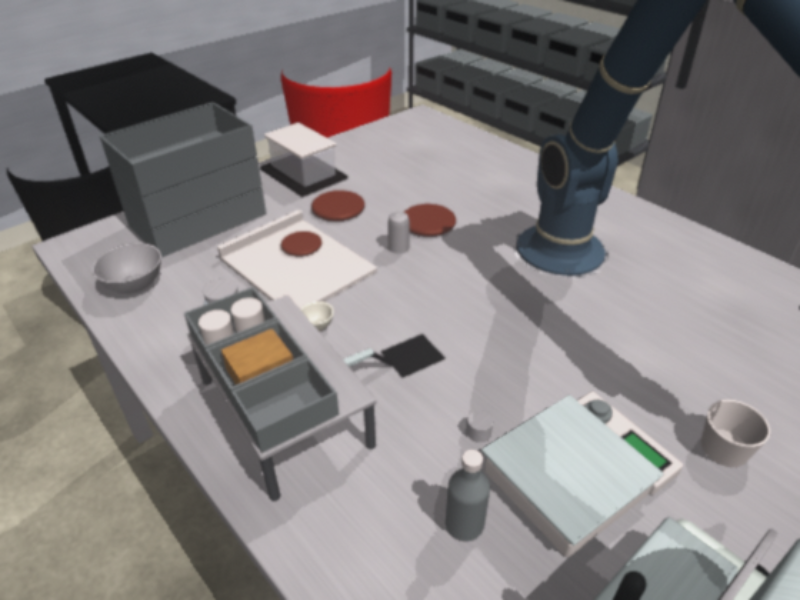

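The turner's blade is at (361,275) with its shank running up to (376,192) under the shelf. There are three discs: (569,298) on the board, and (615,385) and (515,446) on the counter. The one on the board is about 48 px (100 mm) against about 68 px for the others, so it is the one meant. The scale is at (178,265) with its key at (196,328).

```bash
python3 - <<'E'
from h import *
a=img("top")
cal=K("top")
def rect(q,z,n=0):
    m=manip.masks_of(q,"top")[n]["pixels"].astype(np.uint8)
    c=max(cv2.findContours(m,0,1)[0],key=cv2.contourArea)[:,0]
    P=unproj("top",c,z,cal)[:,:2]; r=cv2.minAreaRect((P*1000).astype(np.float32)); print(q,np.round(r[0],1),np.round(r[1],1),round(r[2],1)); return r
rect("board",.015);rect("platform",.06)
for i in range(3):
    try: r=rect("patty",.021 if i==0 else .006,i)
    except Exception as e: print(e)
for q in ("turner","shelf","print_key","ramekin","shaker","sauce","jar","weight"):
    for z in ([0.002,0.055] if q=="turner" else [0.11,.175] if q=="shelf" else [.03]):
        try: rect(q,z)
        except Exception as e: print(q,e)
# blade by colour
g=cv2.cvtColor(a,cv2.COLOR_BGR2GRAY); roi=np.zeros_like(g); roi[130:215,228:280]=1
m=((g<45)&(roi>0)).astype(np.uint8)
m=cv2.morphologyEx(m,cv2.MORPH_OPEN,np.ones((9,9),np.uint8))
c=max(cv2.findContours(m,0,1)[0],key=cv2.contourArea)[:,0]
r=cv2.minAreaRect((unproj("top",c,.002,cal)[:,:2]*1000).astype(np.float32));print("blade",r,m.sum())
ta=unproj("top",[[380*.7,185*.7]],.055,cal);print("shank far vis",ta)
c1=cv2.resize(a[120:220,200:310],(600,545),interpolation=cv2.INTER_CUBIC)
c2=cv2.resize(a[140:340,320:480],(200*2,250*2),interpolation=cv2.INTER_CUBIC)
cv2.imwrite("pics/c1.png",c1)
E
```

```text
board [ 519.5 -374.1] [244.8 312.3] 2.3
platform [498.3 413.2] [211.7 266.5] 84.0
patty [ 291.1 -512.2] [138.3 139.1] 1.0
patty [ 161.1 -303.6] [142.2 144.1] 45.2
list index out of range
turner [587.5  19.1] [ 87.  246.8] 79.3
turner [581.   16.6] [ 84.2 238.7] 79.3
shelf [786.1 -12.8] [327.4 231.7] 82.5
shelf [769.1 -14.8] [313.3 221.8] 82.5
print_key list index out of range
ramekin [ 607.4 -164.6] [67.7 70.4] 0.9
shaker [ 288.8 -270.8] [56.9 57.4] 1.0
sauce [713.5 367.7] [99.7 61.7] 52.3
jar [ 757.1 -280.7] [76.8 98.7] 64.2
weight [559.3 248.4] [48.  43.6] 65.0
blade ((518.5509643554688, 31.238712310791016), (80.10057830810547, 96.17019653320312), 80.61038970947266) 759
shank far vis [[ 0.7064581  -0.00913199  0.055     ]]
```

View pics/c1.png

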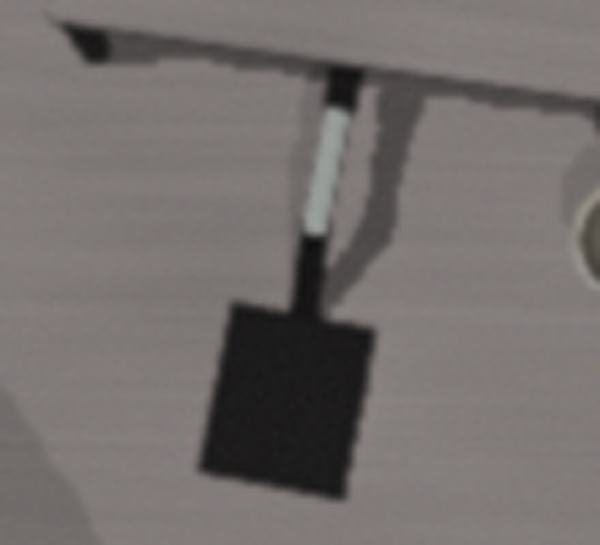

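The crop shows the blade centred at about (288,400), the silver shank from (315,235) to (337,108), then about 16 mm of black handle before the shelf edge.

```bash
python3 - <<'E'
from h import *
uv=np.array([[315,235],[337,108],[345,75]])/[600/110,545/100]+[200,120]
P=unproj("top",uv,.061);print(P,np.degrees(np.arctan2(*(P[0]-P[1])[[1,0]])), np.linalg.norm(P[0]-P[1]))
y=np.radians(170);u=np.array([np.cos(y),np.sin(y)])
for s in (-.11,-.0,):print(np.array([.5185,.0312])+s*u)
k,d,V=K("wrist");print(k[0,0],-V[:3,:3].T@V[:3,3],V[:3,:3].round(3))
s=manip.get_state();print(R.from_rotvec(s["ee_rot"]).as_matrix().round(3))
E
```

```text
[[ 0.60300743  0.01360132  0.061     ]
 [ 0.67370869  0.00279928  0.061     ]
 [ 0.69216178 -0.00127738  0.061     ]] 171.31328173533058 0.07152168838652388
[0.62682885 0.0120987 ]
[0.5185 0.0312]
321.1200396585212 [0.17366058 0.65716736 0.37425278] [[ 0.367  0.93  -0.   ]
 [ 0.886 -0.349  0.307]
 [ 0.285 -0.113 -0.952]]
[[-0.93   0.367  0.   ]
 [ 0.367  0.93   0.   ]
 [ 0.     0.    -1.   ]]
```

send_rows(moves=[[[18.7, -30.8, 0], [0, 0, 0.0109], 85], [[18.7, -30.8, 0], [0, 0, 0.0109], 85], [[18.7, -30.8, 0], [0, 0, 0.0109], 85], [[18.7, -30.8, 0], [0, 0, 0.0109], 85], [[18.7, -30.8, 0], [0, 0, 0.0109], 85], [[18.7, -30.8, 0], [0, 0, 0.0109], 85], [[18.7, -30.8, 0], [0, 0, 0.0109], 85], [[18.7, -30.8, 0], [0, 0, 0.0109], 85], [[18.7, -30.8, 0], [0, 0, 0.0109], 85], [[18.7, -30.8, 0], [0, 0, 0.0109], 85], [[18.7, -30.8, 0], [0, 0, 0.0109], 85], [[18.7, -30.8, 0], [0, 0, 0.0109], 85], [[18.7, -30.8, 0], [0, 0, 0.0109], 85], [[18.7, -30.8, 0], [0, 0, 0.0109], 85], [[18.7, -30.8, 0], [0, 0, 0.0109], 85], [[18.7, -30.8, 0], [0, 0, 0.0109], 85], [[18.7, -30.8, 0], [0, 0, 0.0109], 85], [[18.7, -30.8, 0], [0, 0, 0.0109], 85], [[18.7, -30.8, 0], [0, 0, 0.0109], 85], [[18.7, -30.8, 0], [0, 0, 0.0109], 85]])

```text
t: 3.12
eef_pos: [0.6225, 0.0104, 0.2396]
ee_rot: [0.246, 3.131, 0.0]
wrist_force: [0.3, 1.6, 0.2]
finger_gap: 0.0851
gripper_force: 0.0
```

send_rows(moves=[[[0, 0, 0], [0, 0, 0], 85], [[0, 0, 0], [0, 0, 0], 85], [[0, 0, 0], [0, 0, 0], 85]])

```text
t: 3.37
eef_pos: [0.6215, 0.0125, 0.2391]
ee_rot: [-0.247, -3.131, -0.001]
wrist_force: [1.1, 0.2, 0.6]
finger_gap: 0.0851
gripper_force: 0.0
```

```bash
python3 - <<'E'
from h import *
s=manip.get_state();print(s["t"],s["eef_pos"],s["joint_pos"].round(2),R.from_rotvec(s["ee_rot"]).as_matrix().round(3))
a=img("wrist","w1.png")
print(proj("wrist",[[.622,.0115,.061],[.603,.0136,.061],[.518,.031,.002]]))
for m in manip.masks_of("turner","wrist")[:2]: print(m["conf"],m["bbox"])
E
```

```text
3.3667 [0.62147235 0.01250137 0.23908712] [-0.24  0.38  0.2   1.68 -0.08  1.09  1.4 ] [[-0.988  0.157 -0.001]
 [ 0.157  0.988  0.001]
 [ 0.001  0.001 -1.   ]]
[[281.35814169 186.70641562]
 [280.43190383 167.93014932]
 [284.35292141  77.83351156]]
0.76 [246.6, 21.1, 327.7, 270.9]
```

View pics/w1.png

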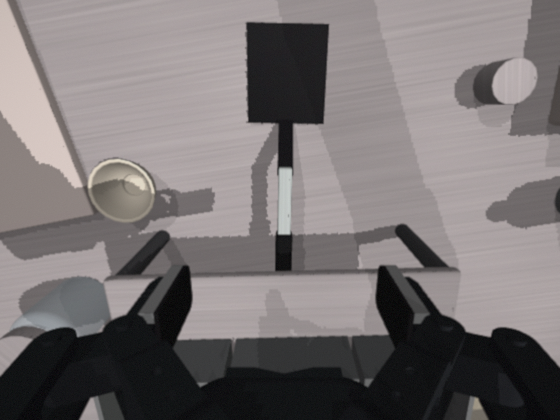

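The shank runs from (285,168) to (284,234), the blade is centred at (287,73) and the shelf's front edge is at row 270.

```bash
python3 - <<'E'
from h import *
P=unproj("wrist",[[285,168],[284,234]],.061);B=unproj("wrist",[[246.5,22],[328,23],[247,123],[326,125]],.002);S=unproj("wrist",[[120,272],[284,271],[440,269]],.118)
print(P,B,B.mean(0),S)
t=B[:2].mean(0)-B[2:].mean(0);print(np.degrees(np.arctan2(t[1],t[0])));t=B.mean(0)-P[1];print(np.degrees(np.arctan2(t[1],t[0])))
E
```

```text
[[0.60374839 0.01840761 0.061     ]
 [0.67318436 0.00658882 0.061     ]] [[ 0.45942363  0.00109621  0.002     ]
 [ 0.47323375  0.08361416  0.002     ]
 [ 0.55809193 -0.01741791  0.002     ]
 [ 0.57397999  0.07004511  0.002     ]] [0.51618233 0.03433439 0.002     ] [[ 0.66298181 -0.14049435  0.118     ]
 [ 0.68485748  0.00463712  0.118     ]
 [ 0.70432947  0.14260167  0.118     ]]
170.86018967416618
169.97810070645164
```

send_rows(moves=[[[0, 1, -28], [0, 0, -0.005], 85], [[0, 1, -28], [0, 0, -0.004], 85], [[0, 1, -28], [0, 0, 0], 85], [[0, 0.5, -28], [0, 0, 0], 85], [[0, 0, -28], [0, 0, 0], 85], [[0, 0, -28], [0, 0, 0], 85], [[0, 0, -27], [0, 0, 0], 85], [[0, 0, 0], [0, 0, 0], 40], [[0, 0, 0], [0, 0, 0], 0], [[0, 0, 0], [0, 0, 0], 0], [[0, 0, 0], [0, 0, 0], 0], [[0, 0, 0], [0, 0, 0], 0], [[0, 0, 0], [0, 0, 0], 0], [[0, 0, 0], [0, 0, 0], 0]], force=60)

```text
t: 4.63
eef_pos: [0.6229, 0.0153, 0.0462]
ee_rot: [0.262, 3.128, 0.001]
wrist_force: [-0.4, -0.2, 7.0]
finger_gap: 0.013
gripper_force: 59.5
```

send_rows(moves=[[[0, 0, 4], [0, 0, 0], 0], [[0, 0, 6], [0, 0, 0], 0], [[-9.9, 1.7, 0], [0, 0, 0], 0], [[-19.7, 3.3, 0], [0, 0, 0], 0], [[-19.7, 3.3, 0], [0, 0, 0], 0], [[-19.7, 3.3, 0], [0, 0, 0], 0], [[-19.7, 3.3, 0], [0, 0, 0], 0], [[-19.7, 3.3, 0], [0, 0, 0], 0], [[-19.7, 3.3, 0], [0, 0, 0], 0], [[-19.7, 3.3, 0], [0, 0, 0], 0], [[-9.9, 1.7, 0], [0, 0, 0], 0], [[0, 0, 0], [0, 0, 0], 0], [[0, 0, -4], [0, 0, 0], 0], [[0, 0, -4], [0, 0, 0], 0], [[0, 0, -2], [0, 0, 0], 0], [[0, 0, 0], [0, 0, 0], 0]])

```text
t: 5.97
eef_pos: [0.4659, 0.042, 0.0461]
ee_rot: [0.263, 3.13, 0.002]
wrist_force: [-5.5, -0.9, 22.5]
finger_gap: 0.0127
gripper_force: 61.8
```

```bash
python3 - <<'E'
from h import *
s=manip.get_state();print(s["t"],s["eef_pos"],s["joint_pos"].round(2))
a=img("top")
cv2.imwrite("pics/t2.png",cv2.resize(a[40:340,180:480],(600,600)))
E
```

```text
5.9667 [0.46585767 0.04195793 0.04607204] [-0.31  0.42  0.16  2.19 -0.13  0.54  1.35]
```

View pics/t2.png

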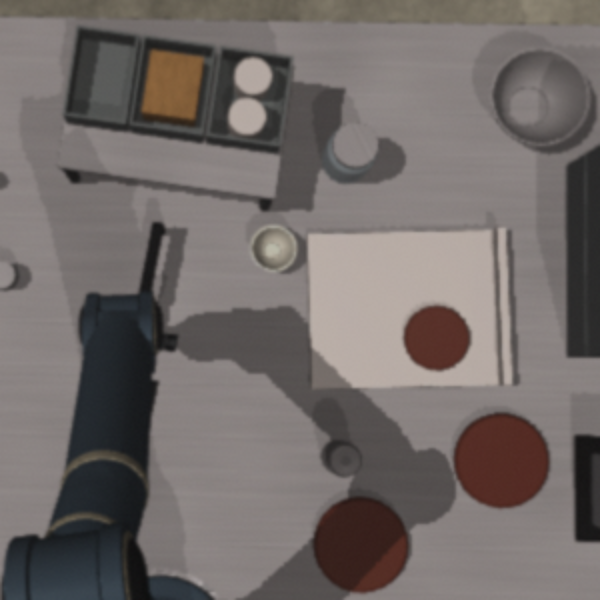

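The handle end at (158,228) is now in front of the shelf edge (row ~185), so it is clear. Next I release, rise, and flip the gripper over the handle.

send_rows(moves=[[[0, 0, 1.5], [0, 0, 0], 0], [[0, 0, 0], [0, 0, 0], 60], [[0, 0, 0], [0, 0, 0], 85], [[0, 0, 0], [0, 0, 0], 85], [[0, 0, 0], [0, 0, 0], 85], [[0, 0, 0], [0, 0, 0], 85], [[0, 0, 30], [0, 0, 0], 85], [[0, 0, 40], [0, 0, 0], 85], [[0, 0, 30], [0, 0, -0.12], 85], [[4, -0.7, 0], [0, 0, -0.12], 85], [[4, -0.7, 0], [0, 0, -0.12], 85], [[4, -0.7, 0], [0, 0, -0.12], 85], [[4, -0.7, 0], [0, 0, -0.12], 85], [[4, -0.7, 0], [0, 0, -0.12], 85], [[4, -0.7, 0], [0, 0, -0.12], 85], [[4, -0.7, 0], [0, 0, -0.12], 85], [[4, -0.7, 0], [0, 0, -0.12], 85], [[4, -0.7, 0], [0, 0, -0.12], 85], [[4, -0.7, 0], [0, 0, -0.12], 85], [[4, -0.7, 0], [0, 0, -0.12], 85]])

```text
t: 7.68
eef_pos: [0.5081, 0.0342, 0.1457]
ee_rot: [-2.267, -2.174, 0.0]
wrist_force: [-0.4, -0.3, 0.0]
finger_gap: 0.0848
gripper_force: 0.0
```

send_rows(moves=[[[4, -0.7, 0], [0, 0, -0.12], 85], [[4, -0.6, 0], [0, 0, -0.12], 85], [[4, -0.6, 0], [0, 0, -0.12], 85], [[4, -0.6, 0], [0, 0, -0.12], 85], [[4, -0.6, 0], [0, 0, -0.12], 85], [[0, 0, 0], [0, 0, -0.12], 85], [[0, 0, 0], [0, 0, -0.12], 85], [[0, 0, 0], [0, 0, -0.12], 85], [[0, 0, 0], [0, 0, -0.12], 85], [[0, 0, 0], [0, 0, -0.12], 85], [[0, 0, 0], [0, 0, -0.12], 85], [[0, 0, 0], [0, 0, -0.12], 85], [[0, 0, 0], [0, 0, -0.12], 85], [[0, 0, 0], [0, 0, -0.12], 85], [[0, 0, 0], [0, 0, 0], 85], [[0, 0, 0], [0, 0, 0], 85]])

```text
t: 9.02
eef_pos: [0.5279, 0.0313, 0.1456]
ee_rot: [3.133, -0.222, -0.001]
wrist_force: [0.9, -0.7, -0.2]
finger_gap: 0.0849
gripper_force: 0.0
```

```bash
python3 - <<'E'
from h import *
s=manip.get_state();print(s["t"],s["eef_pos"],s["joint_pos"].round(2),R.from_rotvec(s["ee_rot"]).as_matrix().round(3))
a=img("wrist","w2.png")
for m in manip.masks_of("turner","wrist")[:2]: print(m["conf"],m["bbox"])
E
```

```text
9.0167 [0.52788411 0.03130789 0.14558072] [-0.84  0.47  0.92  2.01 -0.48  0.89 -1.37] [[ 0.99  -0.141 -0.   ]
 [-0.141 -0.99  -0.001]
 [-0.     0.001 -1.   ]]
0.56 [236.0, 41.7, 318.7, 371.8]
```

View pics/w2.png

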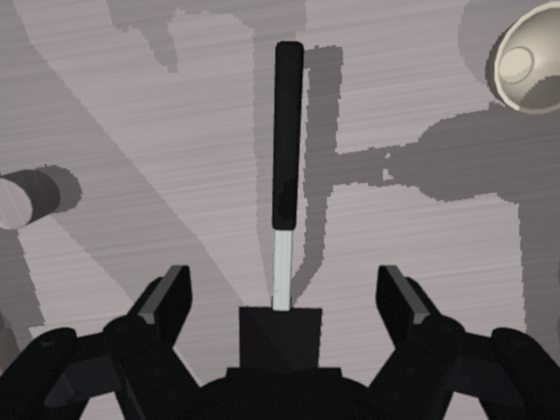

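The handle's end is at (290,42), its front at (284,230), and the shank and blade lie below. It is lying flat and free.

```bash
python3 - <<'E'
from h import *
P=unproj("wrist",[[289.5,44],[284,229]],.066);d=P[1]-P[0];L=np.linalg.norm(d);u=d/L
print(P,L,np.degrees(np.arctan2(d[1],d[0])),"grasp",P[1]-.015*u, "blade",P[1]+.16*u)
a=img("top");cal=K("top")
g=a.astype(int);w=((g.min(2)>140)).astype(np.uint8); w[:,:325]=0;w[:140]=0;w[245:]=0;w[:,450:]=0
c=max(cv2.findContours(cv2.morphologyEx(w,3,np.ones((7,7))),0,1)[0],key=cv2.contourArea)
h=cv2.approxPolyDP(cv2.convexHull(c),6,True)[:,0];print(h,unproj("top",h,.015,cal).round(4))
red=((g[:,:,2]-g[:,:,0]>45)&(g[:,:,2]<200)).astype(np.uint8);red[:,:325]=0;red[:160]=0;red[235:]=0;red[:,425:]=0
c=max(cv2.findContours(red,0,1)[0],key=cv2.contourArea);p=unproj("top",c[:,0],.024,cal)
print("patty",cv2.minEnclosingCircle((p[:,:2]*1000).astype(np.float32)),p.mean(0))
for m in manip.masks_of("patty","top")[:3]:
    ys,xs=np.nonzero(m["pixels"]);p=unproj("top",np.c_[xs,ys],.024,cal)[:,:2];print(p.mean(0),np.sqrt(len(xs)))
E
```

```text
[[0.63726705 0.01213067 0.066     ]
 [0.51887443 0.03239493 0.066     ]] 0.12011433168402046 170.28728714412605 grasp [0.53365942 0.02986431 0.066     ] blade [0.36116786 0.05938823 0.066     ]
[[432 154]
 [434 232]
 [352 233]
 [325 157]] [[ 0.646  -0.5211  0.015 ]
 [ 0.406  -0.5265  0.015 ]
 [ 0.3987 -0.2765  0.015 ]
 [ 0.6316 -0.1916  0.015 ]]
patty ((475.1461486816406, -414.70111083984375), 45.7680778503418) [ 0.47588986 -0.41494156  0.024     ]
[ 0.16260272 -0.30084484] 42.5440947723653
[ 0.29118211 -0.51112236] 41.569219381653056
[ 0.47536804 -0.41499609] 28.687976575562104
```

send_rows(moves=[[[2, -0.4, -25], [0, 0, -0.014], 85], [[2, -0.4, -25], [0, 0, -0.014], 85], [[2, -0.4, -25], [0, 0, 0], 85], [[0, 0, -25], [0, 0, 0], 85], [[0, 0, 0], [0, 0, 0], 85], [[0, 0, 0], [0, 0, 0], 0], [[0, 0, 0], [0, 0, 0], 0], [[0, 0, 0], [0, 0, 0], 0], [[0, 0, 0], [0, 0, 0], 0], [[0, 0, 0], [0, 0, 0], 0], [[0, 0, 0], [0, 0, 0], 0], [[0, 0, 0], [0, 0, 0], 0]], force=120)

```text
t: 10.22
eef_pos: [0.5347, 0.0301, 0.0471]
ee_rot: [-3.129, 0.271, -0.002]
wrist_force: [-2.0, 0.7, 7.6]
finger_gap: 0.0159
gripper_force: 117.1
```

```bash
python3 - <<'E'
from h import *
s=manip.get_state();print(s["t"],s["eef_pos"],s["joint_pos"].round(2),s["finger_gap"],s["gripper_force"],s["wrist_force"],R.from_rotvec(s["ee_rot"]).as_matrix().round(3))
E
```

```text
10.2167 [0.53465782 0.03007543 0.04706642] [-0.71  0.62  0.77  2.06 -0.66  0.72 -1.26] 0.015894784017748076 117.13589787483215 [-1.96463305  0.70975792  7.5582486 ] [[ 0.985 -0.172  0.002]
 [-0.172 -0.985  0.001]
 [ 0.001 -0.001 -1.   ]]
```

send_rows(moves=[[[0, 0, 10], [0, 0, 0], 0], [[0, 0, 25], [0, 0, 0], 0], [[0, 0, 40], [0, 0, 0], 0], [[0, 0, 35], [0, 0, 0.06], 0], [[-4.25, -9.4, 0], [0, 0, 0.107], 0], [[-4.25, -9.4, 0], [0, 0, 0.107], 0], [[-4.25, -9.4, 0], [0, 0, 0.107], 0], [[-4.25, -9.4, 0], [0, 0, 0.107], 0], [[-4.25, -9.4, 0], [0, 0, 0.107], 0], [[-4.25, -9.4, 0], [0, 0, 0.107], 0], [[-4.25, -9.4, 0], [0, 0, 0.107], 0], [[-4.25, -9.4, 0], [0, 0, 0.107], 0], [[-4.25, -9.4, 0], [0, 0, 0.107], 0], [[-4.25, -9.4, 0], [0, 0, 0.107], 0], [[-4.25, -9.4, 0], [0, 0, 0.107], 0], [[-4.25, -9.4, 0], [0, 0, 0.107], 0], [[-4.25, -9.4, 0], [0, 0, 0.107], 0], [[-4.25, -9.4, 0], [0, 0, 0.107], 0], [[-4.25, -9.4, 0], [0, 0, 0.107], 0], [[-4.25, -9.4, 0], [0, 0, 0.107], 0]])

```text
t: 11.88
eef_pos: [0.4652, -0.121, 0.1562]
ee_rot: [-2.185, -2.257, 0.0]
wrist_force: [-0.5, 0.4, -2.6]
finger_gap: 0.0163
gripper_force: 117.5
```

send_rows(moves=[[[0, 0, 0], [0, 0, 0], 0], [[0, 0, 0], [0, 0, 0], 0], [[0, 0, 0], [0, 0, 0], 0]])

```text
t: 12.13
eef_pos: [0.466, -0.1199, 0.156]
ee_rot: [-2.192, -2.25, -0.001]
wrist_force: [-0.3, -0.5, -2.5]
finger_gap: 0.016
gripper_force: 117.5
```

```bash
python3 - <<'E'
from h import *
s=manip.get_state();M=R.from_rotvec(s["ee_rot"]).as_matrix();print(s["t"],s["eef_pos"],s["joint_pos"].round(2),s["finger_gap"],s["wrist_force"],M.round(3),np.degrees(np.arctan2(-M[1,0],-M[0,0])))
a=img("wrist");b=img("top")
cv2.imwrite("pics/w3.png",np.hstack([cv2.resize(a,(440,330)),cv2.resize(b[120:260,280:440],(360,315)).copy()[:315] if 0 else cv2.resize(b[120:260,280:440],(360,330))]))
E
```

```text
12.1333 [ 0.46601576 -0.11992502  0.15597263] [-0.3   0.28  0.55  2.1  -0.2   0.82  0.4 ] 0.016026434225923664 [-0.31445957 -0.52732628 -2.52711955] [[-0.026  1.     0.   ]
 [ 1.     0.026  0.   ]
 [ 0.     0.    -1.   ]] -88.517466451998
```

View pics/w3.png

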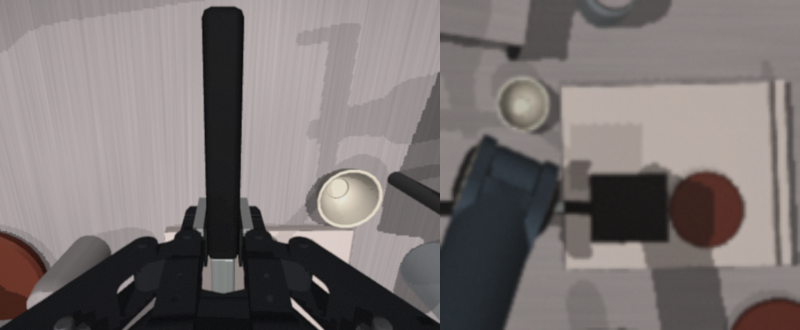

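The right half shows the blade at (628,208) heading for the patty at (707,210). The left half shows the handle straight in the pads.

```bash
python3 - <<'E'
from h import *
b=img("top");cal=K("top")
uv=np.array([[591,174],[668,174],[590,241],[667,243],[628,208]],float);uv=(uv-[440,0])*[160/360,140/330]+[280,120]
print(unproj("top",uv,.111,cal).round(4))
g=b.astype(int)
# upstand: intensity profile along y at x=0.5
for x in (.43,.5,.6):
    ys=np.arange(-.535,-.49,.002);p=proj("top",[[x,y,.04] for y in ys],cal);print(x,[int(v) for v in cv2.remap(b,p[None].astype(np.float32),None,1)[0].mean(1)])
E
```

```text
[[ 0.511  -0.2486  0.111 ]
 [ 0.5126 -0.3473  0.111 ]
 [ 0.4289 -0.2479  0.111 ]
 [ 0.4281 -0.3463  0.111 ]
 [ 0.47   -0.2963  0.111 ]]
0.43 [127, 111, 93, 85, 95, 115, 149, 165, 172, 173, 172, 164, 138, 113, 94, 104, 125, 152, 166, 171, 173, 172, 172]
0.5 [134, 128, 117, 97, 87, 87, 105, 135, 162, 171, 174, 173, 166, 139, 109, 91, 98, 116, 144, 161, 170, 172, 172]
0.6 [131, 131, 128, 121, 102, 88, 81, 90, 107, 133, 154, 168, 173, 174, 170, 159, 128, 103, 100, 124, 149, 166, 171]
```

send_rows(moves=[[[0, 0, -30], [0.015, 0, 0.01], 0], [[0, 0, -30], [0.015, 0, 0], 0], [[0, 0, -18], [0, 0, 0], 0], [[0, 0, -5], [0, 0, 0], 0], [[0, 0, -2], [0, 0, 0], 0], [[0, 0, 0], [0, 0, 0], 0], [[0, 0, 0], [0, 0, 0], 0]])

```text
t: 12.87
eef_pos: [0.4671, -0.1205, 0.0719]
ee_rot: [-2.165, -2.25, -0.036]
wrist_force: [0.4, -0.2, -1.2]
finger_gap: 0.0161
gripper_force: 117.5
```

send_rows(moves=[[[0, 0, -1], [0, 0, 0], 0], [[0, 0, -1], [0, 0, 0], 0], [[0, 0, 0], [0, 0, 0], 0]])

```text
t: 13.12
eef_pos: [0.4664, -0.1204, 0.0694]
ee_rot: [-2.165, -2.249, -0.035]
wrist_force: [0.3, 0.3, -3.0]
finger_gap: 0.016
gripper_force: 117.5
```

send_rows(moves=[[[0, 0, -1], [0, 0, 0], 0], [[0, 0, -1], [0, 0, 0], 0], [[0, 0, 0], [0, 0, 0], 0], [[0, 0, 0], [0, 0, 0], 0]])

```text
t: 13.45
eef_pos: [0.4664, -0.1205, 0.067]
ee_rot: [-2.164, -2.249, -0.034]
wrist_force: [-0.1, 0.9, -0.0]
finger_gap: 0.0161
gripper_force: 118.0
```

send_rows(moves=[[[0, 0, -1], [0, 0, 0], 0], [[0, 0, -1], [0, 0, 0], 0], [[0, 0, 0], [0, 0, 0], 0], [[0, 0, 0], [0, 0, 0], 0]])

```text
t: 13.78
eef_pos: [0.4664, -0.1206, 0.065]
ee_rot: [-2.164, -2.249, -0.034]
wrist_force: [0.0, 1.5, 3.2]
finger_gap: 0.0158
gripper_force: 118.3
```

send_rows(moves=[[[0.2, -6, 0], [0, 0, 0], 0], [[0.2, -6, 0], [0, 0, 0], 0], [[0.2, -6, 0], [0, 0, 0], 0], [[0.2, -6, 0], [0, 0, 0], 0], [[0.2, -6, 0], [0, 0, 0], 0], [[0.2, -6, 0], [0, 0, 0], 0], [[0.2, -6, 0], [0, 0, 0], 0], [[0.2, -6, 0], [0, 0, 0], 0], [[0.2, -6, 0], [0, 0, 0], 0], [[0.2, -6, 0], [0, 0, 0], 0], [[0.2, -6, 0], [0, 0, 0], 0], [[0.2, -6, 0], [0, 0, 0], 0], [[0.2, -6, 0], [0, 0, 0], 0], [[0.2, -6, 0], [0, 0, 0], 0]])

```text
t: 14.95
eef_pos: [0.4688, -0.2051, 0.0648]
ee_rot: [-2.164, -2.248, -0.034]
wrist_force: [0.3, 1.7, 3.7]
finger_gap: 0.0162
gripper_force: 118.4
```

```bash
python3 - <<'E'
from h import *
b=img("top");cal=K("top");g=b.astype(int)
red=((g[:,:,2]-g[:,:,0]>35)&(g[:,:,2]<200)).astype(np.uint8);red[:,:325]=0;red[:160]=0;red[235:]=0;red[:,430:]=0
c=max(cv2.findContours(red,0,1)[0],key=cv2.contourArea);p=unproj("top",c[:,0],.027,cal)
print("patty",cv2.minEnclosingCircle((p[:,:2]*1000).astype(np.float32)),p.min(0),p.max(0))
print(manip.get_state()["eef_pos"],manip.get_state()["wrist_force"])
cv2.imwrite("pics/w4.png",cv2.resize(b[130:250,320:440],(600,600)))
E
```

```text
patty ((478.7314147949219, -459.70074462890625), 46.96718978881836) [ 0.4319936  -0.50511192  0.027     ] [ 0.52354417 -0.42927522  0.027     ]
[ 0.46891443 -0.20663053  0.06500363] [0.73296954 0.39704061 2.68201763]
```

View pics/w4.png

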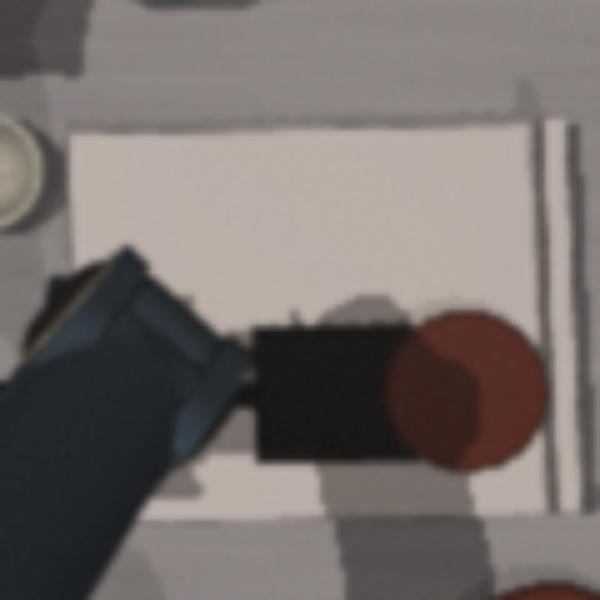

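The patty (468,390) is against the upstand and the blade's edge (390) is already under it. I keep pushing.

send_rows(moves=[[[0.4, -4.8, 0], [0, 0, 0], 0], [[0.4, -4.8, 0], [0, 0, 0], 0], [[0.4, -4.8, 0], [0, 0, 0], 0], [[0.4, -4.8, 0], [0, 0, 0], 0], [[0.4, -4.8, 0], [0, 0, 0], 0], [[0.4, -4.8, 0], [0, 0, 0], 0], [[0.4, -4.8, 0], [0, 0, 0], 0], [[0.4, -4.8, 0], [0, 0, 0], 0], [[0.4, -4.8, 0], [0, 0, 0], 0], [[0.4, -4.8, 0], [0, 0, 0], 0], [[0.2, -4.8, 0], [0, 0, 0], 0], [[0.2, -4.8, 0], [0, 0, 0], 0], [[0.2, -4.8, 0], [0, 0, 0], 0], [[0.2, -4, 0], [0, 0, 0], 0], [[0, 0, 0], [0, 0, 0], 0]])

```text
t: 16.25
eef_pos: [0.4736, -0.2725, 0.0649]
ee_rot: [-2.167, -2.248, -0.033]
wrist_force: [0.7, -0.9, 1.9]
finger_gap: 0.016
gripper_force: 118.4
```

```bash
cat > pt.py <<'E'
from h import *
def patty(z,box=(160,235,325,430)):
    b=img("top");cal=K("top");g=b.astype(int)
    red=((g[:,:,2]-g[:,:,0]>30)&(g[:,:,2]<200)).astype(np.uint8);m=np.zeros_like(red);m[box[0]:box[1],box[2]:box[3]]=1;red*=m
    c=max(cv2.findContours(red,0,1)[0],key=cv2.contourArea);p=unproj("top",c[:,0],z,cal)
    print("patty",cv2.minEnclosingCircle((p[:,:2]*1000).astype(np.float32)),p.min(0),p.max(0))
    s=manip.get_state();M=R.from_rotvec(s["ee_rot"]).as_matrix()
    print(s["t"],s["eef_pos"],s["wrist_force"],s["joint_pos"].round(2),"tip dir",-M[:,0].round(3),"blade~",s["eef_pos"]-M[:,0]*.1765)
    return b
E
python3 - <<'E'
from pt import *
patty(.03)
E
```

```text
Traceback (most recent call last):
  File "pt.py", line 5, in patty
    c=max(cv2.findContours(red,0,1)[0],key=cv2.contourArea);p=unproj("top",c[:,0],z,cal)
ValueError: max() iterable argument is empty
```

```bash
python3 - <<'E'
from h import *
for c in ("top","scene"):
    b=img(c)
    for m in manip.masks_of("patty",c)[:3]: print(c,m["conf"],m["bbox"],m["pixels"].sum())
    if c=="top":
        p=proj("top",[[.478,-.46,.03]])[0];print(p,b[int(p[1]),int(p[0])]); g=b.astype(int);d=g[:,:,2]-g[:,:,0];d[:165]=0;d[240:]=0;d[:,:330]=0;d[:,440:]=0
        ys,xs=np.nonzero(d>12);print(len(xs),xs.min(),xs.max(),ys.min(),ys.max(),d.max())
        m=(d>12).astype(np.uint8);q=unproj("top",np.c_[xs,ys],.03);print(q.min(0),q.max(0))
E
```

```text
top 0.92 [338.0, 288.4, 382.5, 336.8] 1769
top 0.83 [400.1, 192.0, 429.5, 226.7] 823
top 0.79 [406.0, 245.4, 453.0, 294.4] 1745
[413.37005885 207.83194609] [28 32 55]
3987 334 435 165 233 30
[ 0.39971059 -0.52530386  0.03      ] [ 0.60979072 -0.21806977  0.03      ]
scene 0.82 [190.7, 158.1, 215.0, 175.2] 330
scene 0.62 [285.6, 143.7, 320.4, 165.7] 645
```

send_rows(moves=[[[0, 0, 1], [-0.015, 0, 0], 0], [[0, 0, 1], [-0.015, 0, 0], 0], [[0, 0.5, 2], [-0.015, 0, 0], 0], [[0, 1, 3], [-0.015, 0, 0], 0], [[0, 1, 4], [-0.01, 0, 0], 0], [[0, 1, 6], [-0.01, 0, 0], 0], [[0, 1, 8], [0, 0, 0], 0], [[0, 1, 10], [0, 0, 0], 0], [[0, 1, 10], [0, 0, 0], 0], [[0, 1, 8], [0, 0, 0], 0], [[0, 1, 5], [0, 0, 0], 0], [[0, 1, 2], [0, 0, 0], 0], [[0, 0, 0], [0, 0, 0], 0], [[0, 0, 0], [0, 0, 0], 0], [[0, 0, 0], [0, 0, 0], 0], [[0, 0, 0], [0, 0, 0], 0], [[0, 0, 0], [0, 0, 0], 0], [[0, 0, 0], [0, 0, 0], 0]])

```text
t: 18.0
eef_pos: [0.4734, -0.2614, 0.1245]
ee_rot: [2.155, 2.238, -0.057]
wrist_force: [-0.0, 0.1, -3.2]
finger_gap: 0.0158
gripper_force: 117.4
```

```bash
python3 - <<'E'
from h import *
s=manip.get_state();M=R.from_rotvec(s["ee_rot"]).as_matrix()
print(s["t"],s["eef_pos"],s["wrist_force"],s["joint_pos"].round(2),"tip dir",-M[:,0].round(3))
b=img("top");cv2.imwrite("pics/w5.png",np.hstack([cv2.resize(b[130:250,310:440],(400,400)),cv2.resize(img("scene")[120:240,110:260],(400,400))]))
E
```

```text
18.0 [ 0.47337812 -0.26139837  0.1245217 ] [-1.58928686e-03  1.03535456e-01 -3.15982414e+00] [-0.04  0.42  0.56  2.01 -0.25  0.77  0.7 ] tip dir [ 0.038 -0.998  0.05 ]
```

View pics/w5.png

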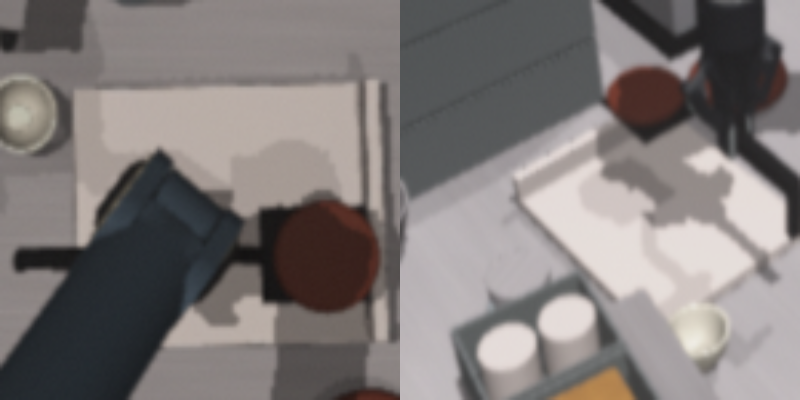

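The patty sits on the blade (patty at (327,255) in the left half, blade behind it at 262 to 365), clear of the board. Next I measure the scale and plan the carry.

```bash
python3 - <<'E'
from h import *
b=img("top");cal=K("top")
hsv=cv2.cvtColor(b,cv2.COLOR_BGR2HSV).astype(int);p0=b[185,110];print(p0,b[185,140],b[231,85+20],b[100,180])
# platform: bright bluish-grey: G-R
g=b.astype(int);roi=np.zeros(g.shape[:2],np.uint8);roi[140:250,80:170]=1
m=((g[:,:,1]-g[:,:,2]>4)&(g[:,:,1]>110)).astype(np.uint8)*roi
m=cv2.morphologyEx(m,2,np.ones((5,5)));c=max(cv2.findContours(m,0,1)[0],key=cv2.contourArea)
print(cv2.minAreaRect((unproj("top",c[:,0],.06,cal)[:,:2]*1000).astype(np.float32)))
cs=np.array([[136,212],[232,225],[222,318],[123,305],[196,328]])*.7
P=unproj("top",cs,.06,cal);print(P.round(4),P[:4].mean(0));print("key",unproj("top",cs[4:],.048,cal))
E
```

```text
[171 174 169] [170 173 168] [33 45 31] [133 136 142]
((553.8892822265625, 421.8753662109375), (60.898590087890625, 61.936424255371094), 49.716949462890625)
[[0.6396 0.5022 0.06  ]
 [0.6155 0.3    0.06  ]
 [0.42   0.3149 0.06  ]
 [0.4438 0.5216 0.06  ]
 [0.3983 0.3682 0.06  ]] [0.52971806 0.40966987 0.06      ]
key [[0.39839688 0.37150944 0.048     ]]
```

```bash
python3 - <<'E'
import numpy as np
t=[.01,.02,.03,.04,.05]+[.0555]*20+[.05,.04,.03,.02,.01]
p=np.array([.4734,-.2614]);a0=np.arctan2(p[1],p[0]);A=np.cumsum(t);r=.541+.011*A/A[-1];q=np.c_[r*np.cos(a0+A),r*np.sin(a0+A)]
d=np.diff(np.vstack([p,q]),axis=0)*1000
print(",".join("[[%.1f,%.1f,0],[0,0,%.4g],0]"%(x,y,k) for (x,y),k in zip(d,t)),q[-1],A[-1])
E
```

```text
[[2.9,4.6,0],[0,0,0.01],0],[[5.2,9.5,0],[0,0,0.02],0],[[7.4,14.5,0],[0,0,0.03],0],[[9.2,19.6,0],[0,0,0.04],0],[[10.4,25.0,0],[0,0,0.05],0],[[10.1,28.4,0],[0,0,0.0555],0],[[8.5,28.9,0],[0,0,0.0555],0],[[6.9,29.4,0],[0,0,0.0555],0],[[5.2,29.7,0],[0,0,0.0555],0],[[3.6,30.0,0],[0,0,0.0555],0],[[1.9,30.2,0],[0,0,0.0555],0],[[0.2,30.2,0],[0,0,0.0555],0],[[-1.4,30.2,0],[0,0,0.0555],0],[[-3.1,30.1,0],[0,0,0.0555],0],[[-4.8,29.9,0],[0,0,0.0555],0],[[-6.4,29.7,0],[0,0,0.0555],0],[[-8.1,29.3,0],[0,0,0.0555],0],[[-9.7,28.8,0],[0,0,0.0555],0],[[-11.3,28.2,0],[0,0,0.0555],0],[[-12.9,27.6,0],[0,0,0.0555],0],[[-14.4,26.9,0],[0,0,0.0555],0],[[-15.9,26.0,0],[0,0,0.0555],0],[[-17.3,25.1,0],[0,0,0.0555],0],[[-18.7,24.2,0],[0,0,0.0555],0],[[-20.0,23.1,0],[0,0,0.0555],0],[[-19.1,19.8,0],[0,0,0.05],0],[[-16.0,15.2,0],[0,0,0.04],0],[[-12.4,11.0,0],[0,0,0.03],0],[[-8.4,7.1,0],[0,0,0.02],0],[[-4.3,3.5,0],[0,0,0.01],0] [0.34075061 0.43427298] 1.4100000000000006
```

send_rows(moves=[[[0, 0, 5], [0, 0, 0], 0], [[0, 0, 12], [0, 0, 0], 0], [[0, 0, 19], [0, 0, 0], 0], [[0, 0, 24], [0, 0, 0], 0], [[0, 0, 24], [0, 0, 0], 0], [[0, 0, 20], [0, 0, 0], 0], [[0, 0, 15], [0, 0, 0], 0], [[0, 0, 10], [0, 0, 0], 0], [[0, 0, 5], [0, 0, 0], 0], [[0, 0, 0], [0, 0, 0], 0]])

```text
t: 18.98
eef_pos: [0.474, -0.2617, 0.2601]
ee_rot: [2.153, 2.236, -0.054]
wrist_force: [0.8, 1.0, -3.4]
finger_gap: 0.016
gripper_force: 117.5
```

send_rows(moves=[[[2.9, 4.6, 0], [0, 0, 0.01], 0], [[5.2, 9.5, 0], [0, 0, 0.02], 0], [[7.4, 14.5, 0], [0, 0, 0.03], 0], [[9.2, 19.6, 0], [0, 0, 0.04], 0], [[10.4, 25.0, 0], [0, 0, 0.05], 0], [[10.1, 28.4, 0], [0, 0, 0.0555], 0], [[8.5, 28.9, 0], [0, 0, 0.0555], 0], [[6.9, 29.4, 0], [0, 0, 0.0555], 0], [[5.2, 29.7, 0], [0, 0, 0.0555], 0], [[3.6, 30.0, 0], [0, 0, 0.0555], 0], [[1.9, 30.2, 0], [0, 0, 0.0555], 0], [[0.2, 30.2, 0], [0, 0, 0.0555], 0], [[-1.4, 30.2, 0], [0, 0, 0.0555], 0], [[-3.1, 30.1, 0], [0, 0, 0.0555], 0], [[-4.8, 29.9, 0], [0, 0, 0.0555], 0], [[-6.4, 29.7, 0], [0, 0, 0.0555], 0], [[-8.1, 29.3, 0], [0, 0, 0.0555], 0], [[-9.7, 28.8, 0], [0, 0, 0.0555], 0], [[-11.3, 28.2, 0], [0, 0, 0.0555], 0], [[-12.9, 27.6, 0], [0, 0, 0.0555], 0]])

```text
t: 20.65
eef_pos: [0.4857, 0.2558, 0.2578]
ee_rot: [0.832, 2.981, -0.024]
wrist_force: [0.5, 0.4, -3.5]
finger_gap: 0.0161
gripper_force: 117.5
```

send_rows(moves=[[[-14.4, 26.9, 0], [0, 0, 0.0555], 0], [[-15.9, 26.0, 0], [0, 0, 0.0555], 0], [[-17.3, 25.1, 0], [0, 0, 0.0555], 0], [[-18.7, 24.2, 0], [0, 0, 0.0555], 0], [[-20.0, 23.1, 0], [0, 0, 0.0555], 0], [[-19.1, 19.8, 0], [0, 0, 0.05], 0], [[-16.0, 15.2, 0], [0, 0, 0.04], 0], [[-12.4, 11.0, 0], [0, 0, 0.03], 0], [[-8.4, 7.1, 0], [0, 0, 0.02], 0], [[-4.3, 3.5, 0], [0, 0, 0.01], 0], [[0, 0, 0], [0, 0, 0], 0], [[0, 0, 0], [0, 0, 0], 0], [[0, 0, 0], [0, 0, 0], 0]])

```text
t: 21.73
eef_pos: [0.3424, 0.433, 0.2588]
ee_rot: [0.195, 3.085, -0.009]
wrist_force: [-0.4, 0.2, -2.7]
finger_gap: 0.0161
gripper_force: 117.5
```

```bash
python3 - <<'E'
from pt import *
s=manip.get_state();M=R.from_rotvec(s["ee_rot"]).as_matrix()
print(s["t"],s["eef_pos"],s["wrist_force"],s["joint_pos"].round(2),"tip dir",-M[:,0].round(3))
try: patty(.245,(120,260,60,220))
except Exception as e: print(e)
b=img("top"); cal=K("top")
for m in manip.masks_of("patty","top")[:3]:
    ys,xs=np.nonzero(m["pixels"]);print(m["conf"],m["bbox"],unproj("top",[xs.mean(),ys.mean()],.235,cal))
E
```

```text
21.7333 [0.34238894 0.43301386 0.25883731] [-0.37347583  0.15436462 -2.69237107] [-1.01  0.24  0.01  1.82  0.05  1.06  0.42] tip dir [ 0.991 -0.125  0.051]
patty ((526.6967163085938, 404.4508972167969), 47.8717041015625) [0.48147552 0.35905254 0.245     ] [0.57441456 0.44927337 0.245     ]
21.7833 [0.34232386 0.43312124 0.2588984 ] [ 0.18967686 -0.70270344 -3.18623209] [-1.01  0.24  0.01  1.82  0.05  1.06  0.42] tip dir [ 0.991 -0.125  0.051] blade~ [0.51720381 0.41099335 0.26782073]
0.9 [406.9, 246.4, 453.6, 295.7] [[ 0.30446241 -0.45169476  0.235     ]]
0.89 [93.5, 163.4, 125.6, 202.5] [[0.52806721 0.40560678 0.235     ]]
0.77 [337.3, 289.0, 383.9, 333.9] [[ 0.19289077 -0.26881474  0.235     ]]
```

send_rows(moves=[[[0, 0, -5], [0, 0, 0], 0], [[1, 0.2, -10], [0.002, 0.017, 0], 0], [[1, 0.3, -15], [0.003, 0.022, 0], 0], [[1, 0.3, -18], [0.003, 0.022, 0], 0], [[1, 0.3, -18], [0.003, 0.022, 0], 0], [[1, 0.3, -16], [0.003, 0.022, 0], 0], [[1, 0.3, -13], [0.003, 0.022, 0], 0], [[1, 0.3, -9], [0.002, 0.022, 0], 0], [[1, 0.3, -6], [0.002, 0.021, 0], 0], [[1, 0.2, -4], [0, 0, 0], 0], [[1, 0.2, -3], [0, 0, 0], 0], [[0, 0, 0], [0, 0, 0], 0], [[0, 0, 0], [0, 0, 0], 0]])

```text
t: 22.97
eef_pos: [0.3508, 0.4375, 0.1423]
ee_rot: [-0.184, -3.015, -0.01]
wrist_force: [-0.2, -0.1, -2.3]
finger_gap: 0.0157
gripper_force: 117.4
```

```bash
python3 - <<'E'
from pt import *
patty(.075,(120,260,60,220))
E
```

```text
patty ((530.8104858398438, 416.45855712890625), 48.04228210449219) [0.48461885 0.36910074 0.075     ] [0.57702069 0.46118399 0.075     ]
23.0167 [0.35080832 0.4375521  0.14252853] [ 0.44101349 -0.34574888 -3.44740037] [-0.9   0.42 -0.02  1.86 -0.12  0.92  0.6 ] tip dir [ 0.985 -0.121 -0.12 ] blade~ [0.52471942 0.41622174 0.12126368]
```

send_rows(moves=[[[0, 0, -2.5], [0, 0, 0], 0], [[0, 0, -2], [0, 0, 0], 0], [[0, 0, -1.5], [0, 0, 0], 0], [[1.8, -0.2, 4.1], [0.0025, 0.0198, 0], 0], [[1.8, -0.2, 4.1], [0.0025, 0.0198, 0], 0], [[1.8, -0.2, 4.1], [0.0025, 0.0198, 0], 0], [[1.8, -0.2, 4.1], [0.0025, 0.0198, 0], 0], [[1.8, -0.2, 4.1], [0.0025, 0.0198, 0], 0], [[1.8, -0.2, 4.1], [0.0025, 0.0198, 0], 0], [[0, 0, 0], [0, 0, 0], 0], [[0, 0, 0], [0, 0, 0], 0]])

```text
t: 23.93
eef_pos: [0.3624, 0.4356, 0.1605]
ee_rot: [-0.179, -2.895, -0.02]
wrist_force: [0.5, 0.0, -3.1]
finger_gap: 0.0161
gripper_force: 117.5
```

```bash
python3 - <<'E'
from pt import *
patty(.075,(120,260,60,220))
E
```

```text
patty ((536.802978515625, 413.7163391113281), 48.06324768066406) [0.49058762 0.36644473 0.075     ] [0.5801507  0.45845327 0.075     ]
23.9833 [0.36181389 0.43571061 0.16036139] [-0.461873    0.74459477 -2.88256163] [-0.81  0.45 -0.05  1.79 -0.2   1.05  0.7 ] tip dir [ 0.964 -0.119 -0.239] blade~ [0.53190905 0.41467386 0.11820286]
```

send_rows(moves=[[[0, 0, -1], [0, 0, 0], 0], [[-1, 0.1, -1], [0.002, 0.015, 0], 0], [[-2, 0.2, 2], [0.002, 0.015, 0], 0], [[-4, 0.5, 2], [0.002, 0.015, 0], 0], [[-5, 0.6, 0], [0, 0, 0], 0], [[-5, 0.6, 0], [0, 0, 0], 0], [[-5, 0.6, 0], [0, 0, 0], 0], [[-5, 0.6, 0], [0, 0, 0], 0]])

```text
t: 24.65
eef_pos: [0.3334, 0.4392, 0.1625]
ee_rot: [-0.174, -2.849, -0.024]
wrist_force: [1.2, -0.8, 1.0]
finger_gap: 0.0161
gripper_force: 117.9
```

```bash
python3 - <<'E'
from pt import *
b=patty(.075,(120,260,60,220))
E
```

```text
patty ((530.8585815429688, 413.505615234375), 48.04684066772461) [0.48476088 0.36890066 0.075     ] [0.57716749 0.45834266 0.075     ]
24.7 [0.33157401 0.43922992 0.16224525] [-0.17528873  0.03941835  1.020991  ] [-0.82  0.44 -0.07  1.81 -0.24  1.07  0.7 ] tip dir [ 0.951 -0.115 -0.286] blade~ [0.49948362 0.41884448 0.11181663]
```

send_rows(moves=[[[-5, 0.6, 0], [0, 0, 0], 0], [[-5, 0.6, 0], [0, 0, 0], 0], [[-5, 0.6, 0], [0, 0, 0], 0], [[-5, 0.6, 0], [0, 0, 0], 0], [[-5, 0.6, 0], [0, 0, 0], 0], [[-5, 0.6, 0], [0, 0, 0], 0], [[-5, 0.6, 0], [0, 0, 0], 0], [[-5, 0.6, 0], [0, 0, 0], 0], [[-5, 0.6, 0], [0, 0, 0], 0], [[-5, 0.6, 0], [0, 0, 0], 0], [[-4, 0.5, 0], [0, 0, 0], 0], [[-4, 0.5, 0], [0, 0, 0], 0]])

```text
t: 25.7
eef_pos: [0.2761, 0.446, 0.1624]
ee_rot: [-0.175, -2.85, -0.023]
wrist_force: [0.8, -0.2, 0.9]
finger_gap: 0.0157
gripper_force: 118.0
```

```bash
python3 - <<'E'
from pt import *
b=patty(.073,(120,260,60,220))
E
```

```text
patty ((528.9608154296875, 412.2869873046875), 47.76993179321289) [0.48191955 0.36649587 0.073     ] [0.57452085 0.45867911 0.073     ]
25.75 [0.27514424 0.44616004 0.16247889] [-0.27398119 -0.88029338  1.02634639] [-0.88  0.39 -0.1   1.89 -0.26  1.02  0.63] tip dir [ 0.952 -0.116 -0.284] blade~ [0.44314507 0.42563297 0.11241285]
```

send_rows(moves=[[[-5, 0.6, 0], [0, 0, 0], 0], [[-6, 0.7, 1], [0, 0, 0], 0], [[-4, 0.5, 8], [0, 0, 0], 0], [[0, 0, 25], [-0.0115, -0.0943, 0], 0], [[0, 0, 35], [-0.0115, -0.0943, 0], 0], [[0, 0, 25], [-0.0115, -0.0943, 0], 0], [[0, 0, 0], [0, 0, 0], 0]])

```text
t: 26.33
eef_pos: [0.2577, 0.4517, 0.2625]
ee_rot: [0.181, 3.134, 0.015]
wrist_force: [-0.8, 0.9, -1.1]
finger_gap: 0.0159
gripper_force: 117.9
```

```bash
python3 - <<'E'
from pt import *
b=patty(.073,(120,260,60,220))
cv2.imwrite("pics/w6.png",cv2.resize(b[130:260,60:220],(800,600)))
E
```

```text
patty ((529.5708618164062, 412.1100158691406), 47.2701301574707) [0.48478828 0.36649587 0.073     ] [0.57452085 0.45856821 0.073     ]
26.3833 [0.25851112 0.44992477 0.25954917] [-0.26843277 -0.32375164 -2.27592925] [-1.07  0.2  -0.07  1.87  0.01  1.07  0.31] tip dir [ 0.993 -0.117 -0.002] blade~ [0.43380124 0.42929648 0.25923697]
```

View pics/w6.png

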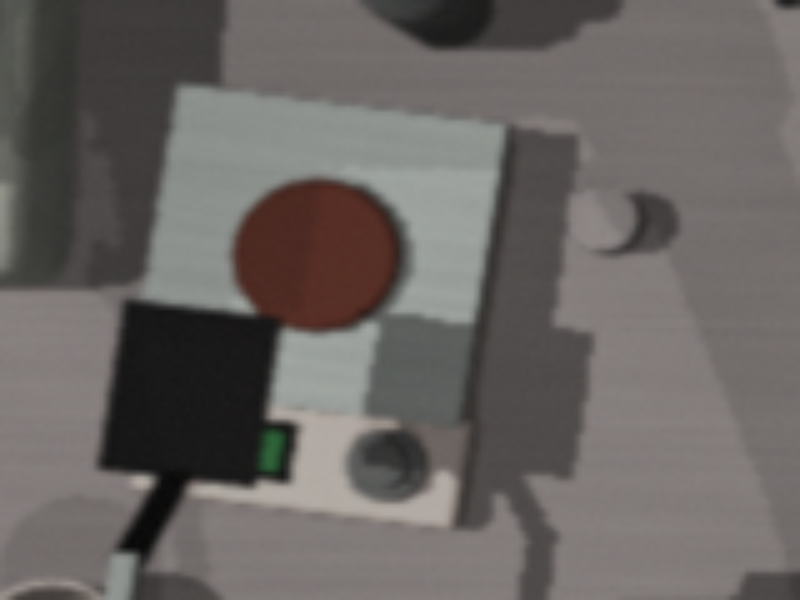

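The patty lies flat in the middle of the platform at (318,255), the blade is clear above, and the key is at (388,465). Next I lay the turner down.

send_rows(moves=[[[12.6, -21.8, 0], [0, 0, -0.0906], 0], [[12.6, -21.8, 0], [0, 0, -0.0906], 0], [[12.6, -21.8, 0], [0, 0, -0.0906], 0], [[12.6, -21.8, 0], [0, 0, -0.0906], 0], [[12.6, -21.8, 0], [0, 0, -0.0906], 0], [[12.6, -21.8, 0], [0, 0, -0.0906], 0], [[12.6, -21.8, 0], [0, 0, -0.0906], 0], [[12.6, -21.8, 0], [0, 0, -0.0906], 0], [[12.6, -21.8, 0], [0, 0, -0.0906], 0], [[12.6, -21.8, 0], [0, 0, -0.0906], 0], [[12.6, -21.8, 0], [0, 0, -0.0906], 0], [[12.6, -21.8, 0], [0, 0, -0.0906], 0], [[12.6, -21.8, 0], [0, 0, -0.0906], 0], [[12.6, -21.8, 0], [0, 0, -0.0906], 0], [[12.6, -21.8, 0], [0, 0, -0.0906], 0], [[12.6, -21.8, 0], [0, 0, -0.0906], 0], [[0, 0, 0], [0, 0, 0], 0], [[0, 0, 0], [0, 0, 0], 0]])

```text
t: 27.88
eef_pos: [0.4626, 0.0971, 0.2549]
ee_rot: [-2.225, -2.212, 0.004]
wrist_force: [-1.1, 0.2, -2.5]
finger_gap: 0.0161
gripper_force: 117.9
```

send_rows(moves=[[[0, 0, -30], [0, 0, 0], 0], [[0, 0, -40], [0, 0, 0], 0], [[0, 0, -40], [0, 0, 0], 0], [[0, 0, -40], [0, 0, 0], 0], [[0, 0, -30], [0, 0, 0], 0], [[0, 0, -15], [0, 0, 0], 0], [[0, 0, -8], [0, 0, 0], 0], [[0, 0, 0], [0, 0, 0], 0], [[0, 0, 0], [0, 0, 0], 0]])

```text
t: 28.63
eef_pos: [0.4632, 0.0995, 0.0535]
ee_rot: [-2.221, -2.219, -0.001]
wrist_force: [0.2, -0.1, -2.8]
finger_gap: 0.0159
gripper_force: 117.9
```

```bash
python3 - <<'E'
from pt import *
b=patty(.073,(120,260,60,220))
m=manip.masks_of("turner","top")[0];print(m["conf"],m["bbox"])
print("key",unproj("top",[137.6,230.8],.048))
E
```

```text
patty ((529.6199340820312, 412.4183654785156), 47.493255615234375) [0.48478828 0.36649587 0.073     ] [0.57452085 0.45878998 0.073     ]
28.6833 [0.46389529 0.09953265 0.05420186] [-0.05875673  0.85409501 -1.96649515] [-0.55  0.42  0.31  2.18 -0.24  0.57 -0.07] tip dir [-0.001 -1.    -0.002] blade~ [ 0.46372178 -0.07696676  0.05377877]
0.6 [192.7, 195.6, 306.4, 224.5]
key [[0.39482806 0.37019006 0.048     ]]
```

Lower the last 7 mm gently until contact, then release.

send_rows(moves=[[[0, 0, -3], [0, 0, 0], 0], [[0, 0, -2], [0, 0, 0], 0], [[0, 0, -2], [0, 0, 0], 0], [[0, 0, 0], [0, 0, 0], 0], [[0, 0, 0], [0, 0, 0], 0]])

```text
t: 29.15
eef_pos: [0.464, 0.0989, 0.0475]
ee_rot: [-2.223, -2.218, -0.003]
wrist_force: [-1.5, -2.2, 6.4]
finger_gap: 0.0162
gripper_force: 119.2
```

send_rows(moves=[[[0, 0, -0.5], [0, 0, 0], 0], [[0, 0, 0], [0, 0, 0], 40], [[0, 0, 0], [0, 0, 0], 85], [[0, 0, 0], [0, 0, 0], 85], [[0, 0, 0], [0, 0, 0], 85], [[0, 0, 0], [0, 0, 0], 85], [[0, 0, 15], [0, 0, 0], 85], [[0, 0, 35], [0, 0, 0], 85], [[0, 0, 40], [0, 0, 0], 85], [[0, 0, 40], [0, 0, 0], 85], [[0, 0, 0], [0, 0, 0], 0], [[0, 0, 0], [0, 0, 0], 0]])

```text
t: 30.15
eef_pos: [0.4647, 0.0996, 0.1782]
ee_rot: [2.222, 2.22, 0.009]
wrist_force: [0.3, -0.4, -0.4]
finger_gap: 0.0633
gripper_force: 0.0
```

```bash
python3 - <<'E'
from pt import *
b=patty(.073,(120,260,60,220))
for m in manip.masks_of("turner","top")[:2]:print(m["conf"],m["bbox"])
print(proj("top",[[.464,.21,.04],[.464,-.126,0],[.507,-.077,0],[.421,-.077,0]]))
E
```

```text
patty ((529.6138916015625, 412.3260803222656), 47.4213752746582) [0.48478828 0.36649587 0.073     ] [0.57452085 0.45878998 0.073     ]
30.2 [0.46329604 0.09927926 0.17644848] [-0.05622282  0.51448534 -0.0487879 ] [-0.64  0.22  0.39  2.09 -0.11  0.86 -0.18] tip dir [-0.001 -1.    -0.002] blade~ [ 0.46312798 -0.07722013  0.17601554]
0.56 [235.9, 195.7, 304.8, 224.0]
0.34 [338.8, 257.5, 359.3, 278.1]
[[192.18328503 208.722209  ]
 [302.83165634 211.09956314]
 [287.21987416 196.9970285 ]
 [286.796492   224.74085766]]
```

send_rows(moves=[[[-4.25, 17, 0], [0, 0, 0.0906], 0], [[-4.25, 17, 0], [0, 0, 0.0906], 0], [[-4.25, 17, 0], [0, 0, 0.0906], 0], [[-4.25, 17, 0], [0, 0, 0.0906], 0], [[-4.25, 17, 0], [0, 0, 0.0906], 0], [[-4.25, 17, 0], [0, 0, 0.0906], 0], [[-4.25, 17, 0], [0, 0, 0.0906], 0], [[-4.25, 17, 0], [0, 0, 0.0906], 0], [[-4.25, 17, 0], [0, 0, 0.0906], 0], [[-4.25, 17, 0], [0, 0, 0.0906], 0], [[-4.25, 17, 0], [0, 0, 0.0906], 0], [[-4.25, 17, 0], [0, 0, 0.0906], 0], [[-4.25, 17, 0], [0, 0, 0.0906], 0], [[-4.25, 17, 0], [0, 0, 0.0906], 0], [[-4.25, 17, 0], [0, 0, 0.0906], 0], [[-4.25, 17, 0], [0, 0, 0.0906], 0], [[0, 0, 0], [0, 0, 0], 0], [[0, 0, 0], [0, 0, 0], 0], [[0, 0, 0], [0, 0, 0], 0]])

```text
t: 31.83
eef_pos: [0.3952, 0.3694, 0.1745]
ee_rot: [-0.196, -3.132, 0.006]
wrist_force: [0.3, -0.3, 0.8]
finger_gap: -0.0001
gripper_force: 0.0
```

```bash
python3 - <<'E'
from h import *
img("wrist");s=manip.get_state();print(s["eef_pos"],s["finger_gap"],s["joint_pos"].round(2),R.from_rotvec(s["ee_rot"]).as_matrix().round(3))
print(proj("wrist",[[.3955,.3705,.048]]))
for q in("print_key_top","print_key","platform"):
  try:
    for m in manip.masks_of(q,"wrist")[:2]:
      ys,xs=np.nonzero(m["pixels"]);print(q,m["conf"],m["bbox"],len(xs),unproj("wrist",[xs.mean(),ys.mean()],.048))
  except Exception as e:print(q,e)
cv2.imwrite("pics/w7.png",img("wrist"))
E
```

```text
[0.39547556 0.36924868 0.1748712 ] -0.0003770380898311395 [-0.83  0.32  0.01  1.92 -0.    0.9   0.62] [[-0.992  0.125 -0.003]
 [ 0.125  0.992 -0.003]
 [ 0.002 -0.003 -1.   ]]
[[285.11343561 200.70855821]]
print_key_top 0.55 [272.5, 181.5, 310.1, 216.4] 1094 [[0.39449675 0.37728339 0.048     ]]
print_key 0.97 [276.7, 179.3, 312.0, 216.5] 1041 [[0.39470227 0.37762988 0.048     ]]
print_key 0.37 [0.0, 259.3, 142.2, 322.1] 3793 [[0.46579207 0.15921061 0.048     ]]
```

```bash
python3 - <<'E'
from h import *
w=cv2.imread("pics/w7.png");t=img("top")
g=cv2.GaussianBlur(cv2.cvtColor(w,6),(5,5),1)
c=cv2.HoughCircles(g[150:250,240:350],cv2.HOUGH_GRADIENT,1,8,param1=80,param2=14,minRadius=14,maxRadius=36)
for x,y,r in c[0][:5]:print("w",x+240,y+150,r,unproj("wrist",[x+240,y+150],.048),unproj("wrist",[x+240,y+150],.042))
print(cv2.resize(g[165:235:3,255:330:3],None,fx=1,fy=1))
E
```

```text
w 290.5 194.5 27.1 [[0.39120714 0.37708616 0.048     ]] [[0.39290369 0.37700597 0.042     ]]
w 289.5 185.5 34.3 [[0.38327939 0.37716958 0.048     ]] [[0.38479508 0.3770913  0.042     ]]
w 281.5 193.5 23.0 [[0.38938949 0.36960095 0.048     ]] [[0.39104458 0.36935    0.042     ]]
w 288.5 203.5 23.0 [[0.39896048 0.37444659 0.048     ]] [[0.40083391 0.37430619 0.042     ]]
w 280.5 202.5 24.3 [[0.39722457 0.36774749 0.048     ]] [[0.3990584  0.36745426 0.042     ]]
[[199 199 199 200 200 199 199 200 201 200 199 197 196 198 200 201 201 200
  200 201 201 201 201 201 201]
 [199 199 199 199 200 200 198 186 183 156 129 108 105 113 129 166 193 200
  201 201 201 201 201 201 201]
 [199 199 199 200 200 190 179 114  86  84 101 107 108 109 108  99 106 154
  198 200 201 201 201 201 201]
 [199 199 199 195 183 149 103  87 106 113 115 114 115 115 115 115 113 110
  148 195 201 201 201 201 201]
 [198 198 198 161 131 102  88 111 114 114 112 111 107 111 113 114 115 116
  110 135 197 201 201 201 201]
 [198 198 172 133 121  94 111 114 112  99  75  72  74  77  85  99 113 115
  116 116 173 201 200 200 200]
 [198
[... 1185 characters left out ...]
14 106 102 102 103 103 102 102 106 131
  166 181 194 197 197 197 197]
 [195 195 195 196 195 195 192 178 162 129 118 114 106 106 119 130 154 174
  179 193 196 196 196 196 196]
 [194 195 195 195 195 195 196 195 194 179 173 165 158 163 169 174 179 185
  193 196 196 196 196 196 196]
 [180 179 175 189 190 180 179 180 190 190 177 171 164 172 182 172 176 172
  181 190 180 179 172 160 187]
 [110 109 110 119 119 109 109 110 118 119 109 108 107 114 118 108 108 107
  114 117 108 107 106 105 115]
 [104 105 105 105 105 105 105 106 105 105 105 105 105 105 105 105 106 106
  105 106 106 106 106 106 106]
 [107 108 109 109 108 109 110 110 108 106 107 107 107 107 108 108 108 109
  109 109 109 108 107 107 108]]
```

send_rows(moves=[[[0, 1, -25], [0, 0, 0], 0], [[0, 1, -25], [0, 0, 0], 0], [[0, 1, -20], [0, 0, 0], 0], [[0, 0, 0], [0, 0, 0], 0], [[0, 0, 0], [0, 0, 0], 0]])

```text
t: 32.55
eef_pos: [0.395, 0.3735, 0.1055]
ee_rot: [-0.193, -3.133, 0.003]
wrist_force: [-0.5, -1.1, -0.1]
finger_gap: -0.0002
gripper_force: 0.0
```

```bash
python3 - <<'E'
from h import *
w=img("wrist","w8.png");s=manip.get_state();print(s["eef_pos"])
M=R.from_rotvec(s["ee_rot"]).as_matrix()
print("tip px",proj("wrist",[s["eef_pos"]+M[:,2]*.008]), "est px",proj("wrist",[[.3955,.3705,.048],[.394,.378,.048]]))
for m in manip.masks_of("print_key","wrist")[:1]:
    ys,xs=np.nonzero(m["pixels"]);print(m["conf"],m["bbox"],unproj("wrist",[xs.mean(),ys.mean()],.045),unproj("wrist",[(xs.min()+xs.max())/2,ys.mean()],.045))
g=cv2.GaussianBlur(cv2.cvtColor(w,6),(5,5),1);print(g[190:340:6,230:350:6])
E
```

```text
[0.3957164  0.37419576 0.10656407]
tip px [[282.93630747 269.66188359]] est px [[277.4112104  231.46587463]
 [288.60220015 228.01837385]]
0.83 [262.2, 200.1, 312.5, 252.8] [[0.39643766 0.37829384 0.045     ]] [[0.39642649 0.37820357 0.045     ]]
[[197 198 199 198 198 199 195 183 142  93  98 120 189 200 200 199 200 200
  200 200]
 [194 199 198 198 198 179 115  70 108 115 115 116  99  96 198 199 200 200
  200 200]
 [193 198 198 198 152 100  98 114 114 114 113 115 115 116  92 199 200 200
  199 200]
 [191 197 197 181 128 101 112 109  65  61  69  68 101 115 115 156 199 200
  200 199]
 [183 196 197 135 105 108  81  56 108 116 117 118  99  89 114 112 199 200
  200 199]
 [125 135 196 132 104  92  62 111 114 115 115 115 116 107 114 114 198 199
  199 199]
 [124 128 136 128 103  86  85 112 113 113 114 115 115 115 107 114 193 198
  198 198]
 [122 129 128 129  96  73  95 112 112 112 113 114 114 114 103 114 194 198
  198 198]
 [121 128 128 128 123 106  92 111 112 112 113 113 113 109 104 126 197 198
  198 197]
 [120 127 127 127 176 114  88 109 111 111 112 112 112 105 112 177 196 197
  196 197]
 [11
[... 571 characters left out ...]
 157 175
  175 175]
 [178 178 178 159  17  19  30  75  89  21  97  72  24  20  17 154 157 176
  175 175]
 [182 182 181  26  19  18  18  18  66  23  55  19  21  19  21  43 163 171
  182 183]
 [181 180 109  17  19  22  19  18  16  19  17  18  22  31  20  19 125 162
  180 157]
 [ 47  21  18  18  19  17  17  18  14  19  17  17  18  20  20  20  19  22
   52  38]
 [ 17  19  18  18  18  18  18  18  14  19  16  18  17  18  18  19  20  20
   18  16]
 [ 19  18  17  18  18  18  18  17  15  17  17  18  18  18  19  18  20  20
   18  17]
 [ 15  15  13  14  13  13  16  16  15  18  18  16  15  14  14  15  15  13
   16  18]
 [ 18  17  18  17  18  20  19  14  18  18  19  15  20  19  20  20  20  19
   19  33]]
```

send_rows(moves=[[[-0.5, 1.5, -15], [0, 0, 0], 0], [[0, 1.5, -15], [0, 0, 0], 0], [[0, 0.5, -12], [0, 0, 0], 0], [[0, 0, -6], [0, 0, 0], 0], [[0, 0, -4], [0, 0, 0], 0], [[0, 0, -2], [0, 0, 0], 0], [[0, 0, -2], [0, 0, 0], 0], [[0, 0, 0], [0, 0, 0], 0], [[0, 0, 0], [0, 0, 0], 0]])

```text
t: 33.4
eef_pos: [0.395, 0.3779, 0.0537]
ee_rot: [-0.193, -3.134, -0.0]
wrist_force: [-6.7, -5.4, 24.4]
finger_gap: 0.0
gripper_force: 12.7
```

send_rows(moves=[[[0, 0, 3], [0, 0, 0], 0], [[0, 0, 0], [0, 0, 0], 0], [[0, 0, 0], [0, 0, 0], 0]])

```text
t: 33.65
eef_pos: [0.3951, 0.378, 0.0543]
ee_rot: [-0.192, -3.135, -0.001]
wrist_force: [-1.3, -1.3, 4.4]
finger_gap: -0.0001
gripper_force: 2.3
```

send_rows(moves=[[[0, 0, 2], [0, 0, 0], 0], [[0, 0, 0], [0, 0, 0], 0], [[0, 0, 0], [0, 0, 0], 0]])

```text
t: 33.9
eef_pos: [0.3951, 0.3779, 0.0553]
ee_rot: [-0.192, -3.135, -0.0]
wrist_force: [-0.7, 0.0, 4.0]
finger_gap: 0.0
gripper_force: 2.1
```

send_rows(moves=[[[0, 0, 2], [0, 0, 0], 0], [[0, 0, 0], [0, 0, 0], 0], [[0, 0, 0], [0, 0, 0], 0]])

```text
t: 34.15
eef_pos: [0.3951, 0.3779, 0.057]
ee_rot: [-0.192, -3.135, -0.0]
wrist_force: [0.4, 0.5, 2.8]
finger_gap: 0.0
gripper_force: 1.6
```

send_rows(moves=[[[0, 0, 3], [0, 0, 0], 0], [[0, 0, 0], [0, 0, 0], 0], [[0, 0, 0], [0, 0, 0], 0]])

```text
t: 34.4
eef_pos: [0.395, 0.3775, 0.0599]
ee_rot: [-0.193, -3.134, 0.001]
wrist_force: [0.3, 0.2, 2.4]
finger_gap: -0.0002
gripper_force: 0.7
```

The force fell from 24 N (bottomed) along the spring's slope of about 4.4 N over 6 mm, so the key was fully down and is coming up. I retract, check and hand in.

send_rows(moves=[[[0, 0, 10], [0, 0, 0], 0], [[0, 0, 30], [0, 0, 0], 0], [[0, 0, 40], [0, 0, 0], 0], [[0, 0, 40], [0, 0, 0], 0], [[0, 0, 20], [0, 0, 0], 0], [[0, 0, 0], [0, 0, 0], 0], [[0, 0, 0], [0, 0, 0], 0], [[0, 0, 0], [0, 0, 0], 0], [[0, 0, 0], [0, 0, 0], 0]])

```text
t: 35.15
eef_pos: [0.3939, 0.3765, 0.1983]
ee_rot: [-0.192, -3.132, 0.006]
wrist_force: [0.4, -0.1, -0.2]
finger_gap: 0.0
gripper_force: 0.0
```

```bash
python3 - <<'E'
from pt import *
patty(.073,(120,260,60,220))
for q in ("turner","weight","shaker","ramekin"):
    for m in manip.masks_of(q,"top")[:1]:print(q,m["conf"],m["bbox"])
print(manip.close_job())
E
```

```text
patty ((529.2717895507812, 412.408935546875), 47.25089645385742) [0.48478828 0.36669547 0.073     ] [0.57447193 0.45867911 0.073     ]
35.2 [0.39402866 0.37662269 0.19828304] [ 0.45248468  0.49212409 -0.99288842] [-0.84  0.3   0.    1.89 -0.    0.96  0.61] tip dir [ 0.992 -0.122 -0.004] blade~ [0.56920337 0.35504311 0.19765731]
turner 0.81 [193.8, 197.1, 303.8, 223.7]
weight 0.46 [171.9, 169.1, 194.8, 187.3]
shaker 0.65 [340.4, 255.6, 360.0, 278.0]
ramekin 0.8 [304.7, 154.0, 328.8, 174.3]
the job is handed in; nothing more can be done
None
```

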